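Uncover the trimming tool in the tool bin

TASK

In the divided wooden tool bin the small trimming tool lies buried under the painter's little wooden hand rest. First lift the hand rest off and stand it on its feet on the floor of the bin's empty compartment; then take the trimming tool out of the bin and lay it flat on the dark wooden work board beside the bin.

Things in the scene. Friction and masses are not known exactly. Their poses are not given: they have to be found in the camera images.
- small_rest: Loose pale wood bridge, 0.12 kg: top board 50 (x) x 100 (y) x 12 mm on two 10 mm thick feet at its y ends, 45 mm high in all. Origin: middle of its footprint, level with the feet's undersides; z up; board from z = 33 to 45 mm. Stands at first over the trimming tool's handle, which passes between the feet, top 14 mm above their undersides. A rest 200 mm long on the bench is not meant.
- trimming_tool: Loose, 0.05 kg: pale wood handle 90 (x) x 16 (y) x 14 (z) mm, then at +x a thin ferrule and 28 mm wide flat steel wire loop. Origin: handle centre, 7 mm above what it lies on; reaches from x = -45 to +97 mm. Lies flat on the full compartment's mat, ends showing, handle centre 70 mm or more from side walls, 50 from end walls. A longer tool on the bench is not meant.
- mat_empty: Fixed cork mat, 198 (x) x 168 (y) x 4 mm, floor of the bin's empty compartment (200 x 170 mm inside). Origin: centre of its underside, 6 mm above the bench; z up, top at z = 4 mm. Bin walls are 8 mm thick and rise to 50 mm above the bench. The full compartment, alike and with a like mat, adjoins on its +y or -y side, centres 178 mm apart.
- board: Dark wooden work board on the bench beside the bin, fixed, 220 (x) x 130 (y) x 15 mm. Origin: centre of its underside, on the bench; z up, top at z = 15 mm.
Mind the look-alikes: they are no part of the job. What is shaped like the small_rest but purple is not meant.

How it is judged (in metres and radians):
On the way, in this order (a step that is already met when the one before it is completed fails the run):
1. the hand rest stands on its feet in the empty compartment (x of small_rest in the frame of mat_empty between -0.1 and 0.1 m and y of small_rest in the frame of mat_empty between -0.085 and 0.085 m and z of small_rest in the frame of mat_empty below 0.01 m and angle between small_rest's own z axis and vertical below 0.17 rad and linear speed of small_rest below 0.03 m/s), for 0.2 s.
2. the trimming tool is lifted over the bin's walls (height (world z) of trimming_tool above 0.055 m), for 0.05 s.
At the end, for the whole second after the job is handed in: The hand rest stands upright (within 10 degrees, feet within 6 mm of the mat) anywhere within the once-empty compartment; the trimming tool lies on the board, handle centre over it and 18 to 28 mm above its underside, level within 10 degrees; both at rest (x of small_rest in the frame of mat_empty between -0.1 and 0.1 m and y of small_rest in the frame of mat_empty between -0.085 and 0.085 m and z of small_rest in the frame of mat_empty below 0.01 m and angle between small_rest's own z axis and vertical below 0.17 rad and x of trimming_tool in the frame of board between -0.11 and 0.11 m and y of trimming_tool in the frame of board between -0.065 and 0.065 m and z of trimming_tool in the frame of board between 0.018 and 0.028 m and angle between trimming_tool's own x axis and vertical between 1.396 and 1.745 rad and linear speed of each of trimming_tool, small_rest below 0.02 m/s); the robot touches nothing.
It also fails if it takes over 54 s, if anything falls off the work surface, if the arm or the gripper's body presses on something with over 40 N, if the wrist force passes 120 N, or if a joint passes its speed limit or range.

ROBOT

A 6-joint arm with a two-finger parallel gripper is mounted at the origin on the work surface. World frame = base frame: x ahead of the robot, y to its left, z up, the work surface at z = 0. Lengths are in m, angles in degrees, forces in N, time in s.
With the tool pointing down it reaches from about 0.4 to 0.825 m from the base axis. Payload 7 kg.
Tool frame: the origin (TCP) lies midway between the tips of the shut fingers; the grasp point (between the pads) lies r.grasp_offset behind it (r.grasp_offset is the distance from the TCP to the grasp point, in m); z points along the fingers, y is the direction in which the jaws open and shut (so a half turn about z gives the same grasp; the last joint's range is limited). The gripper opens to 88 mm and grips with 3 to 60 N. Pads are 19 mm wide; open, the fingers measure 130 mm over their backs; the gripper's body (78 mm by 193 mm) begins 47 mm behind the grasp point.
Start: joints at [-48.065, 20.546, 0.682, 0, -70.136, -16.507], TCP at [0.29, -0.61, 0.227] pointing down, gripper open.
Joint ranges: [-176.03, 176.03], [-82.01, 121.73], [-58.28, 71.71], [-173.87, 95.51], [-174.79, -0.11], [-173.66, 173.66]. Speed limits (degrees/s): [136.94, 136.94, 172.46, 180, 180, 180].

INTERFACE

Orientations are given as [roll, pitch, yaw] about the fixed x, y, z axes, in that order (R = Rz(yaw) Ry(pitch) Rx(roll)).
In Python, from plant import status, imaging, r gives the robot as it stands.
- The arm moves only by the tool apply_moves, never from a script. Its argument "moves" is a list of rows, each a list of 6 numbers: the shift along the tool's x, y, z in units of 200 mm (1.0 is 200 mm), then the turn, a rotation vector about the tool's x, y, z in units of 90 degrees (1.0 is 90 degrees). In form: [[tx, ty, tz, rx, ry, rz], ...]. A call has 1 to 12 rows; each row is the pose to reach, as a shift and turn from the pose measured when the call began, along the tool's axes at that moment; what a row does not reach only later rows make up. A row lasts 1/8 s, in which the tool goes at most 62.5 mm and 10.7 degrees, less where a joint would pass 70% of its speed; a pose out of reach is approached as far as the arm can. A call with a number of a shift or a turn outside -1 to 1 is refused whole. A call with a gripper value outside its range is refused whole. "hand" is the closure, from -1 (fully open) to 1 (shut), set as the call begins (left out, the last holds). The fingers move at their own pace and stop on an object; "grip_force" is the grip in N (left out, the last holds). Time passes only in rows, so rows that repeat a pose let the fingers close. It gives the time, the measured TCP pose, the force and the opening at its end, in the units of the state.
- status.get_state(): the state, without advancing time (a new reading comes with each control period).
- imaging.capture(name): name is "scene" or "top"; returns (picture, depth): 400x640x3 uint8, blue, green, red; 400x640 float32, m along the optical axis (not along the pixel's ray), 0 where there is no reading.
- imaging.camera_info(name): a dict with "fx", "fy", "cx", "cy" (pixels), "k1" (the pictures are not rectified: a ray, as slopes to the right and down, at radius r is drawn at 1 + k1 r^2 times it, then the intrinsics apply), "T" (4x4, takes a point from camera to world coordinates). Camera axes: x right, y up, looking along -z (the intrinsics and any distortion apply to the point x, -y, -z); pixel columns grow to the right and rows downward; lengths in m; the calibration is good to about 2 mm. A picture is of the moment at which its call begins. camera_info takes no time and is no camera call.
- r.close_job(): hands the job in, once; it reports no verdict.
The state is a dict: "time_s": time; "joints": joint angles; "qd": joint speeds; "joint_torque": joint torques, N m; "tcp_pos": TCP position; "eef_rot": TCP orientation; "contact_force": force on the tool from outside, world axes, zero at the start; "moment": the same for the moment, N m; "gripper_width": finger opening in m.
Only numpy, scipy, OpenCV 4.12 (cv2) and the standard library are available. Lean on these libraries where they do the work, as an engineer would, in place of code of your own. Each camera call takes 0.05 s, during which the arm holds its last target.

## Working session

There is one attempt and no reset: what is moved stays moved. The work goes in short steps, Python scripts to look and compute and a tool call to move; the robot and the scene stay as the last step left them, time stands still between calls to the robot, and variables do not carry over. Pictures are saved under pics/ and viewed, and the job is handed in when it is done.

Besides the shell and the picture viewer there is one more tool, called after "Request:" as a command line: name --pt "numbers of a row" for each row, then --argument value for the rest. apply_moves: Moves the arm, as the interface text tells. Its arguments: {"type":"object","properties":{"moves":{"type":"array","items":{"type":"array","items":{"type":"number"}}},"hand":{"type":"number"},"grip_force":{"type":"number"}},"required":["moves"]}

```bash
ls; mkdir -p pics
python3 - <<'E'
from plant import status, imaging, r
import cv2,numpy as np
for n in("scene","top"):
    p,d=imaging.capture(n); cv2.imwrite(f"pics/{n}0.png",p); np.save(f"pics/{n}0.npy",d)
    print(n,imaging.camera_info(n))
s=status.get_state();print(s, r.grasp_offset)
E
```

```text
pics
scene {'fx': 388.4149999192088, 'fy': 388.4149999192088, 'cx': 320.1989752256079, 'cy': 205.5676689244026, 'k1': -0.02895924666995125, 'T': array([[-0.83835892, -0.44169032,  0.31947454,  0.74549142],
       [ 0.5450795 , -0.67222155,  0.50100552,  0.48751005],
       [-0.00653162,  0.59416147,  0.80431927,  0.79950671],
       [ 0.        ,  0.        ,  0.        ,  1.        ]])}
top {'fx': 366.78970775112754, 'fy': 366.78970775112754, 'cx': 319.03546868621305, 'cy': 193.59306555838336, 'k1': -0.08329880388091314, 'T': array([[-0.01015972,  0.99391813, -0.10965191,  0.3468665 ],
       [-0.99981292, -0.01190203, -0.01524666, -0.01759604],
       [-0.01645901,  0.10947649,  0.99385311,  0.81628278],
       [ 0.        ,  0.        ,  0.        ,  1.        ]])}
{'time_s': 0.1, 'joints': array([-4.80667116e+01,  2.05854017e+01,  6.39544550e-01, -1.66033655e-02,
       -7.01365650e+01, -1.65067927e+01]), 'qd': array([-0.03132978,  0.12609309, -0.01643081,  0.05219086,  0.01631971,
        0.02661108]), 'joint_torque': array([-1.29385502e-03, -5.84163022e+01,  2.93754208e+01,  7.01567754e+00,
        1.01574478e-02, -6.39050882e-05]), 'tcp_pos': array([ 0.28959433, -0.6092389 ,  0.22574569]), 'eef_rot': array([ 1.79916540e+02, -8.45455599e-03, -1.54579151e+02]), 'contact_force': array([ 0.16997341,  0.13292125, -0.27652798]), 'moment': array([ 0.03844531,  0.0026759 , -0.02140274]), 'gripper_width': 0.08737190792297905} 0.0188
```

View pics/scene0.png

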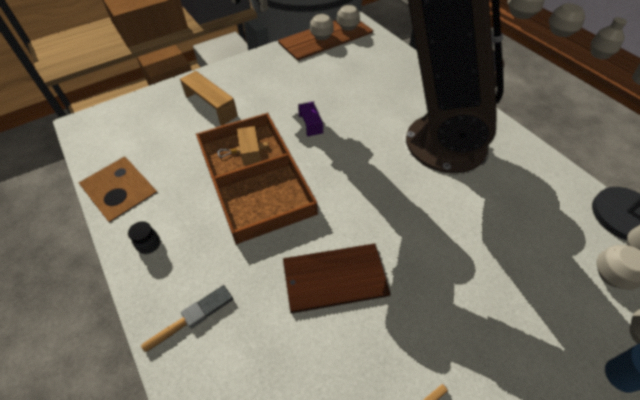

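View pics/top0.png

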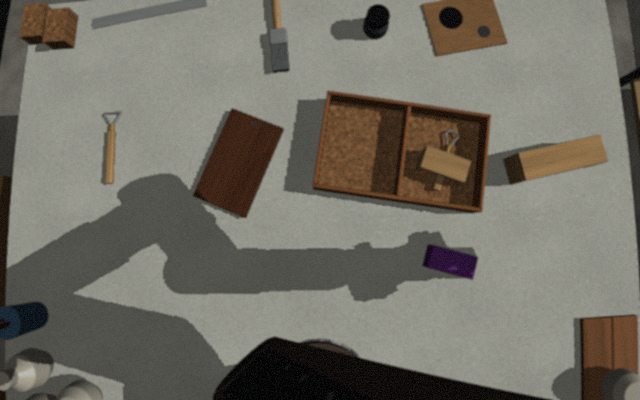

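Candidates (top view): the rest could be the pale bridge in the bin (446,163), the long rest on the bench (556,158) or the purple bridge (450,262). The tool could be the one under the bridge (449,140), the longer one at (110,148), or the scraper (279,40). I choose the pair in the bin's right compartment. The board is at (240,162), not the palette (465,25) or the plank (610,355). Next is the close crop and the measurements.

```bash
cat > h.py <<'E'
import numpy as np,cv2
from plant import status, imaging, r
def ray(n,px):
    c=imaging.camera_info(n);K=np.array([[c['fx'],0,c['cx']],[0,c['fy'],c['cy']],[0,0,1]])
    p=cv2.undistortPoints(np.array(px,float).reshape(-1,1,2),K,np.array([c['k1'],0,0,0])).reshape(-1,2)
    d=np.c_[p[:,0],-p[:,1],-np.ones(len(p))]
    return c['T'][:3,3],d@c['T'][:3,:3].T
def plane(n,px,z):
    o,d=ray(n,px);return o+d*((z-o[2])/d[:,2])[:,None]
def depthpt(n,px,D):
    o,d=ray(n,px);return np.array([o+d[i]*D[int(v),int(u)] for i,(u,v) in enumerate(np.array(px))])
E
python3 - <<'E'
from h import *
p=cv2.imread("pics/top0.png");D=np.load("pics/top0.npy")
c=p[85:220,300:500];c=cv2.convertScaleAbs(c,alpha=1.7);cv2.imwrite("pics/crop0.png",cv2.resize(c,None,fx=4,fy=4,interpolation=cv2.INTER_CUBIC))
# heights
ys,xs=np.mgrid[0:400,0:640];px=np.c_[xs.ravel(),ys.ravel()]
P=depthpt("top",px,D).reshape(400,640,3);np.save("pics/P.npy",P)
Z=P[...,2]
print(np.round(Z[135:195:5,410:490:8]*1000))
for x,y in[(446,163),(360,150),(240,162),(449,140),(404,150),(420,195)]:print(x,y,P[y,x])
E
```

```text
[[  9.  10.  11.   4.  11.  10.  10.   9.  10.  31.]
 [ 11.   7.   8.  10.  10.   9.  10.   9.  10.  33.]
 [ 11.   9.  10.  10.   9.  18.   8.   8.   9.  36.]
 [ 10.  12. 816.  55.  12.  11.   9.   8.  10.  35.]
 [ 10.  10.  54.  55.  53.  57.   8.   9.   9.  36.]
 [ 12. 816.  55.  57.  53.  54.  56.  55.   9.  38.]
 [  8.  32.  53.  52.  56.  55.  56.  54.   9.  42.]
 [ 11.  16.   9.  53.  56.  57.  54.  53.  10.  46.]
 [ 10.   9.  12.  12.  49.  56.  56.   8.  11.  46.]
 [  8.   7.  10.  10.   9.  10.  52.  10.   9.  50.]
 [ 11.  11.  11.  21.   8.   9.  10.  12.  12.  50.]
 [  7.   8.  10.  10.   8.   9.  10.  13.  13.  50.]]
446 163 [ 0.49285018 -0.27559731  0.05494314]
360 150 [ 0.532545   -0.09785822  0.01216915]
240 162 [0.50853661 0.17086346 0.0148244 ]
449 140 [ 0.55398771 -0.30017739  0.01132632]
404 150 [ 0.52308058 -0.18836668  0.0488896 ]
420 195 [ 0.42998291 -0.22876964  0.01026923]
```

View pics/crop0.png

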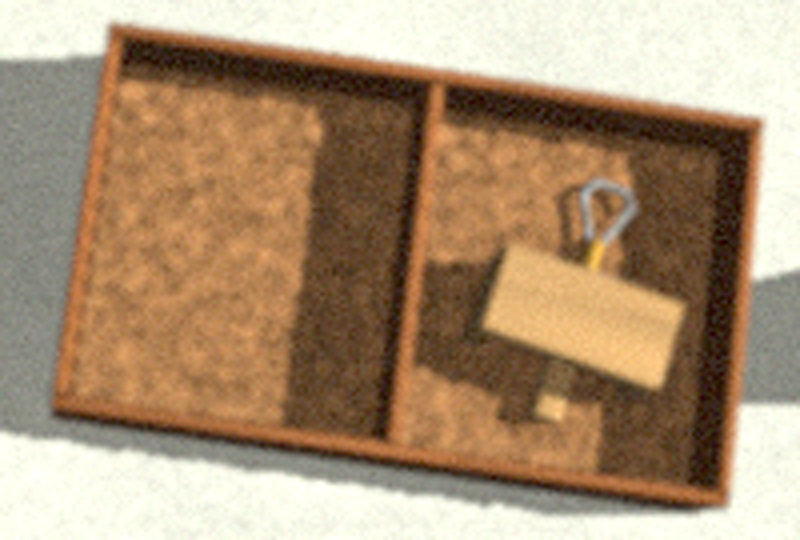

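The crop confirms it: a small pale bridge (quad about 504,243 / 686,302 / 660,388 / 482,327) straddles the tool, with its wire loop at (608,210) and its handle butt at (549,407). The left compartment is empty.

Run:
```python
from h import *
p=cv2.imread("pics/top0.png");P=np.load("pics/P.npy");Z=P[...,2]
# rest
m=((Z>.046)&(Z<.066)).astype(np.uint8)
m2=np.zeros_like(m);m2[135:195,413:478]=m[135:195,413:478]
hsv=cv2.cvtColor(p,cv2.COLOR_BGR2HSV)
print(hsv[163,446],hsv[150,360],hsv[188,437],hsv[148,449])
mc=((hsv[...,2]>125)&(hsv[...,1]>60)).astype(np.uint8);mc2=np.zeros_like(mc);mc2[135:195,413:478]=mc[135:195,413:478]
def rect(mk,z,o):
    cs,_=cv2.findContours(mk,cv2.RETR_EXTERNAL,cv2.CHAIN_APPROX_NONE);c=max(cs,key=cv2.contourArea)
    W=plane("top",c.reshape(-1,2)+0.0,z)[:,:2]
    R=cv2.minAreaRect((W*1000).astype(np.float32));print(o,R);return c
rect(m2,.055,"rest depth");rect(mc2,.055,"rest col")
crop=lambda a:np.array(a)/4.+[300,85]-0.375
print("rest corners",plane("top",crop([(504,243),(686,302),(660,388),(482,327)]),.055)*1000)
print("butt,ferrule,loop",plane("top",crop([(549,418),(536,415),(562,418),(597,252),(608,180)]),.017)*1000)
print("bin",plane("top",crop([(112,25),(762,120),(725,505),(55,410)]),.05)*1000)
d=((hsv[...,2]<110)&(hsv[...,1]>90)).astype(np.uint8);d2=np.zeros_like(d);d2[100:220,185:290]=d[100:220,185:290]
rect(d2,.015,"board")
```

```text
[ 17 121 133] [ 16 147 106] [ 16 124 132] [ 20 167 147]
rest depth ((490.8060607910156, -273.54150390625), (100.98570251464844, 50.6386833190918), 69.64430236816406)
rest col ((499.420654296875, -278.19036865234375), (95.72012329101562, 62.23461151123047), 69.67689514160156)
rest corners [[ 531.33164683 -233.72583182   55.        ]
 [ 498.63367648 -330.32984447   55.        ]
 [ 452.59171955 -313.49713123   55.        ]
 [ 486.09225285 -219.8684488    55.        ]]
butt,ferrule,loop [[ 441.84519669 -265.06996621   17.        ]
 [ 443.59229337 -257.89887861   17.        ]
 [ 441.76182107 -272.32507714   17.        ]
 [ 535.03385711 -296.89500166   17.        ]
 [ 576.48969544 -305.61791308   17.        ]]
bin [[ 656.77826951  -26.8862554    50.        ]
 [ 600.70295365 -381.88003884   50.        ]
 [ 390.60790426 -347.21948451   50.        ]
 [ 445.26206584    5.94647957   50.        ]]
board ((509.0667724609375, 175.6887664794922), (128.5955352783203, 214.93894958496094), 66.98192596435547)
```

```bash
cat >> h.py <<'E'
from scipy.spatial.transform import Rotation as Ro
def go(x,y,z,yaw,s=None):
    s=s or status.get_state()
    R0=Ro.from_euler('xyz',s['eef_rot'],degrees=True);Rt=Ro.from_euler('xyz',[180,0,yaw],degrees=True)
    t=R0.inv().apply(np.array([x,y,z])-s['tcp_pos'])/.2;w=(R0.inv()*Rt).as_rotvec(degrees=True)/90
    print(np.round(t,3),np.round(w,3),'t',round(s['time_s'],2),np.round(s['tcp_pos'],4),np.round(s['eef_rot'],2),'w',round(s['gripper_width'],4))
E
python3 -c "
from h import *
go(.492,-.274,.2,-109.7)
go(.391,-.442,.213,-132)"
```

```text
[-1.634  1.079  0.13 ] [ 0.001  0.    -0.499] t 0.1 [ 0.2896 -0.6092  0.2257] [ 1.7992e+02 -1.0000e-02 -1.5458e+02] w 0.0874
[-0.817  0.537  0.064] [ 0.001  0.    -0.251] t 0.1 [ 0.2896 -0.6092  0.2257] [ 1.7992e+02 -1.0000e-02 -1.5458e+02] w 0.0874
```

Request:
apply_moves --pt "-0.25 0.16 0.02 0 0 -0.08" --pt "-0.5 0.33 0.04 0 0 -0.16" --pt "-0.75 0.49 0.06 0 0 -0.24" --pt "-0.82 0.54 0.065 0 0 -0.35" --pt "-0.82 0.54 0.065 0 0 -0.5" --pt "-0.82 0.54 0.065 0 0 -0.5" --hand -1

```text
time_s: 0.85
tcp_pos: [0.3916, -0.4406, 0.2126]
eef_rot: [179.9, 0.1, -109.3]
contact_force: [0.2, -1.3, -0.2]
gripper_width: 0.0877
```

```bash
python3 -c "
from h import *
go(.492,-.274,.12,-109.7)"
```

```text
[-0.952 -0.199  0.464] [0.001 0.001 0.004] t 0.85 [ 0.3916 -0.4406  0.2126] [ 1.7990e+02  7.0000e-02 -1.0931e+02] w 0.0877
```

Request:
apply_moves --pt "-0.25 -0.05 0 0 0 0" --pt "-0.5 -0.1 0.05 0 0 0" --pt "-0.75 -0.15 0.2 0 0 0" --pt "-0.95 -0.2 0.35 0 0 0.004" --pt "-0.952 -0.199 0.46 0 0 0.004" --pt "-0.952 -0.199 0.464 0 0 0.004" --pt "-0.952 -0.199 0.464 0 0 0.004"

```text
time_s: 1.72
tcp_pos: [0.4922, -0.2744, 0.1206]
eef_rot: [179.9, 0.1, -109.7]
contact_force: [-0.0, -0.6, 0.1]
gripper_width: 0.0874
```

```bash
python3 -c "
from h import *
go(.492,-.274,.033,-109.7)
p,d=imaging.capture('top');cv2.imwrite('pics/top1.png',p)
p,d=imaging.capture('scene');cv2.imwrite('pics/c1.png',cv2.resize(p[80:250,170:370],None,fx=4,fy=3.5,interpolation=2))"
```

```text
[-0.001  0.001  0.438] [0.001 0.001 0.   ] t 1.73 [ 0.4922 -0.2744  0.1206] [ 1.7993e+02  5.0000e-02 -1.0969e+02] w 0.0874
```

View pics/c1.png

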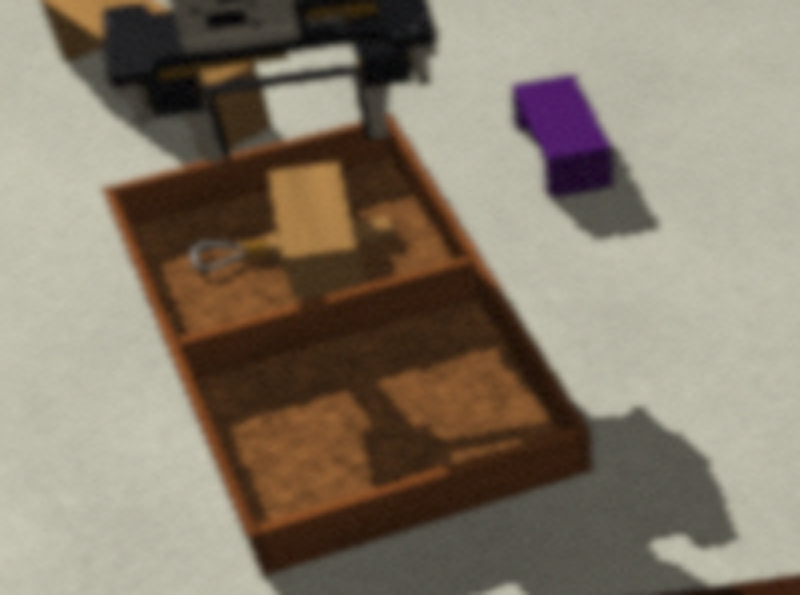

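The jaws straddle the rest's short direction, with the fingers at about (215,135) and (372,115) and the rest at (310,210) in the crop. I go down and grip.

Request:
apply_moves --pt "0 0 0.1 0 0 0" --pt "0 0 0.2 0 0 0" --pt "0 0 0.3 0 0 0" --pt "0 0 0.38 0 0 0" --pt "0 0 0.42 0 0 0" --pt "0 0 0.438 0 0 0" --pt "0 0 0.438 0 0 0"

```text
time_s: 2.7
tcp_pos: [0.4926, -0.2746, 0.0337]
eef_rot: [-180.0, 0.1, -109.7]
contact_force: [1.3, 0.2, 0.5]
gripper_width: 0.0876
```

Request:
apply_moves --pt "0 0 0 0 0 0" --pt "0 0 0 0 0 0" --pt "0 0 0 0 0 0" --pt "0 0 0 0 0 0" --pt "0 0 0 0 0 0" --pt "0 0 0 0 0 0" --pt "0 0 0 0 0 0" --pt "0 0 0 0 0 0" --hand 1 --grip_force 20

```text
time_s: 3.7
tcp_pos: [0.4928, -0.2746, 0.0338]
eef_rot: [-180.0, 0.1, -109.7]
contact_force: [1.3, 0.5, 1.3]
gripper_width: 0.0498
```

Request:
apply_moves --pt "0 0 -0.05 0 0 0" --pt "0 0 -0.12 0 0 0" --pt "0 0 -0.2 0 0 0" --pt "0 0 -0.28 0 0 0" --pt "0 0 -0.36 0 0 0" --pt "0 0 -0.4 0 0 0" --pt "0 0 -0.4 0 0 0"

```text
time_s: 4.58
tcp_pos: [0.4931, -0.2748, 0.1145]
eef_rot: [-179.9, 0.1, -109.7]
contact_force: [-0.8, -0.4, -1.5]
gripper_width: 0.0498
```

```bash
python3 -c "
from h import *
go(.537,-.1,.114,-100)
p,d=imaging.capture('scene');cv2.imwrite('pics/c2.png',cv2.resize(p[60:250,170:370],None,fx=4,fy=3.1,interpolation=2))"
```

```text
[-0.897  0.088  0.004] [-0.001  0.001 -0.108] t 4.58 [ 0.4931 -0.2748  0.1145] [-1.7989e+02  9.0000e-02 -1.0971e+02] w 0.0498
```

View pics/c2.png

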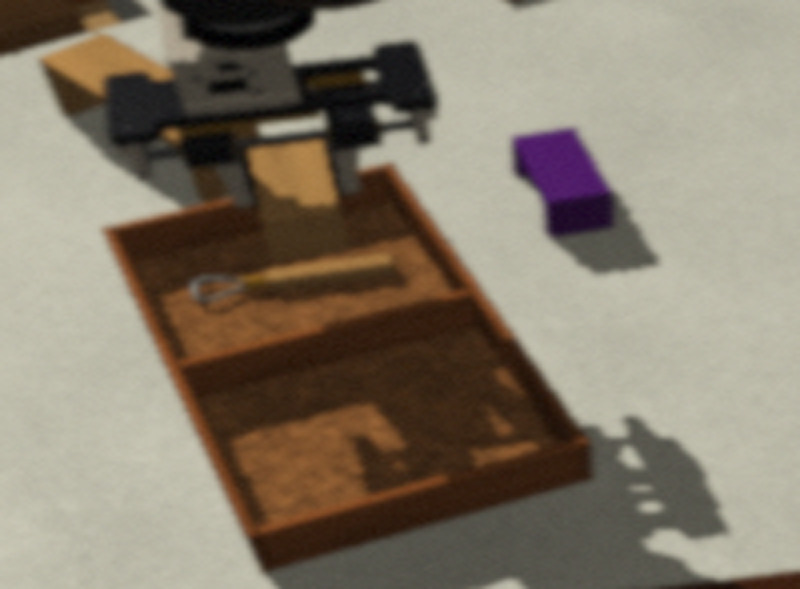

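The rest hangs level at (295,190) between the fingers, and the tool lies undisturbed at (300,270). I carry it across.

Request:
apply_moves --pt "-0.06 0.006 0 0 0 -0.01" --pt "-0.18 0.018 0 0 0 -0.03" --pt "-0.34 0.034 0 0 0 -0.05" --pt "-0.5 0.05 0 0 0 -0.07" --pt "-0.66 0.066 0 0 0 -0.09" --pt "-0.8 0.08 0 0 0 -0.108" --pt "-0.87 0.086 0 0 0 -0.108" --pt "-0.897 0.088 0 0 0 -0.108" --pt "-0.897 0.088 0 0 0 -0.108"

```text
time_s: 5.75
tcp_pos: [0.5364, -0.0999, 0.1138]
eef_rot: [-180.0, 0.1, -100.0]
contact_force: [-0.2, -0.2, -1.7]
gripper_width: 0.0498
```

```bash
python3 -c "
from h import *
go(.537,-.1,.0335,-100)"
```

```text
[ 0.001 -0.003  0.402] [-0.     0.001  0.   ] t 5.75 [ 0.5364 -0.0999  0.1138] [-1.7997e+02  6.0000e-02 -1.0000e+02] w 0.0498
```

Request:
apply_moves --pt "0 0 0.07 0 0 0" --pt "0 0 0.15 0 0 0" --pt "0 0 0.23 0 0 0" --pt "0 0 0.31 0 0 0" --pt "0 0 0.36 0 0 0" --pt "0 0 0.385 0 0 0" --pt "0 0 0.397 0 0 0" --pt "0 0 0.402 0 0 0" --pt "0 0 0.402 0 0 0"

```text
time_s: 6.88
tcp_pos: [0.5368, -0.0997, 0.0339]
eef_rot: [-179.9, 0.1, -100.0]
contact_force: [-1.0, -0.5, -1.4]
gripper_width: 0.0496
```

Request:
apply_moves --pt "0 0 0 0 0 0" --pt "0 0 0 0 0 0" --pt "0 0 0 0 0 0" --pt "0 0 0 0 0 0" --pt "0 0 0 0 0 0" --pt "0 0 0 0 0 0" --pt "0 0 0 0 0 0" --pt "0 0 0 0 0 0" --hand -1

```text
time_s: 7.88
tcp_pos: [0.5368, -0.0997, 0.0339]
eef_rot: [-179.9, 0.1, -100.0]
contact_force: [0.6, 0.5, -0.6]
gripper_width: 0.0874
```

Request:
apply_moves --pt "0 0 -0.05 0 0 0" --pt "0 0 -0.15 0 0 0" --pt "0 0 -0.3 0 0 0" --pt "0 0 -0.5 0 0 0" --pt "0 0 -0.5 0 0 0"

```text
time_s: 8.5
tcp_pos: [0.5389, -0.0998, 0.138]
eef_rot: [-179.5, 0.2, -100.0]
contact_force: [0.7, 0.6, 0.2]
gripper_width: 0.0877
```

```bash
python3 -c "
from h import *
go(.484,-.278,.13,-16.8)
go(.484,-.278,.13,-196.8)
p,d=imaging.capture('scene');cv2.imwrite('pics/c3.png',cv2.resize(p[60:250,170:370],None,fx=4,fy=3.1,interpolation=2))"
```

```text
[0.925 0.117 0.036] [-0.006 -0.002 -0.924] t 8.5 [ 0.5389 -0.0998  0.138 ] [-1.7953e+02  1.7000e-01 -9.9960e+01] w 0.0877
[0.925 0.117 0.036] [-0.002  0.006  1.076] t 8.5 [ 0.5389 -0.0998  0.138 ] [-1.7953e+02  1.7000e-01 -9.9960e+01] w 0.0877
```

View pics/c3.png

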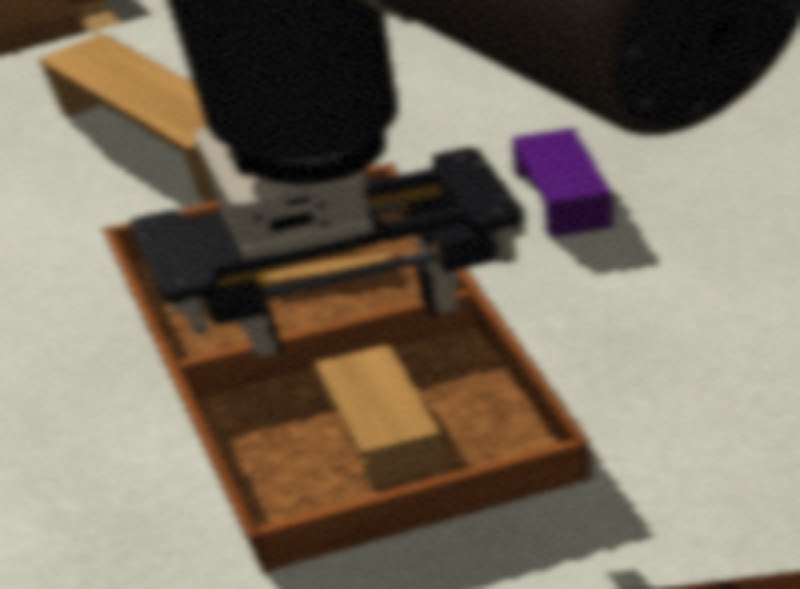

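The rest stands in the empty compartment at (380,400). Next I turn and go above the tool, then re-measure it with clear views. I move the arm up a bit and re-image.

Request:
apply_moves --pt "0.1 0.01 0 0 0 -0.11" --pt "0.25 0.03 0 0 0 -0.22" --pt "0.45 0.06 0 0 0 -0.33" --pt "0.65 0.08 0 0 0 -0.44" --pt "0.8 0.1 0 0 0 -0.55" --pt "0.9 0.115 0.01 0 0 -0.66" --pt "0.925 0.117 0.02 0 0 -0.77" --pt "0.925 0.117 0.036 0 0 -0.88" --pt "0.925 0.117 0.036 -0.005 -0.002 -0.924" --pt "0.925 0.117 0.036 -0.005 -0.002 -0.924" --pt "0.925 0.117 0.036 -0.005 -0.002 -0.924"

```text
time_s: 9.93
tcp_pos: [0.4823, -0.2777, 0.1277]
eef_rot: [180.0, 0.2, -16.9]
contact_force: [-1.1, -0.4, -0.4]
gripper_width: 0.0874
```

```bash
python3 -c "
from h import *
go(.484,-.278,.013,-16.8)
for n,a in (('scene',(60,250,170,370)),('top',(85,220,300,500))):
    p,d=imaging.capture(n);cv2.imwrite('pics/%s4.png'%n,cv2.resize(cv2.convertScaleAbs(p[a[0]:a[1],a[2]:a[3]],alpha=1.4),None,fx=4,fy=3.0 if n=='scene' else 4,interpolation=2))"
```

```text
[ 0.01  -0.001  0.574] [ 0.     0.002 -0.001] t 9.93 [ 0.4823 -0.2777  0.1277] [ 1.7999e+02  1.6000e-01 -1.6920e+01] w 0.0874
```

View pics/scene4.png

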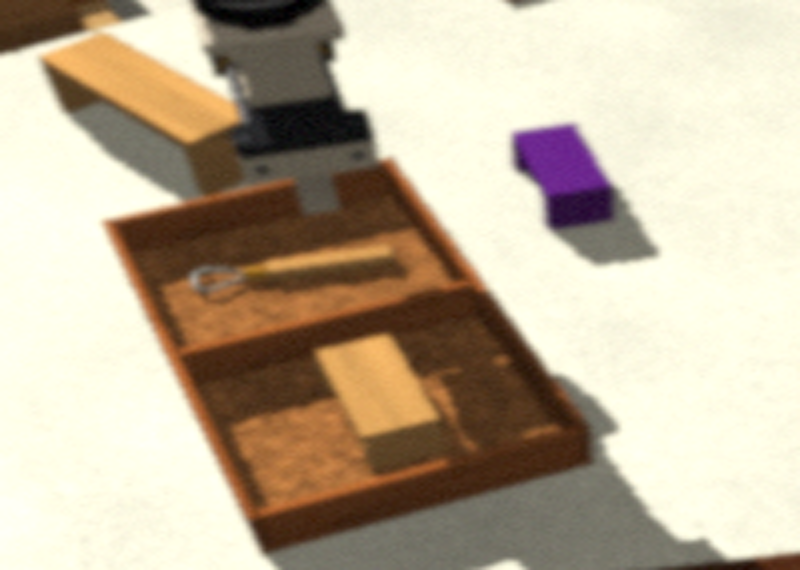

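View pics/top4.png

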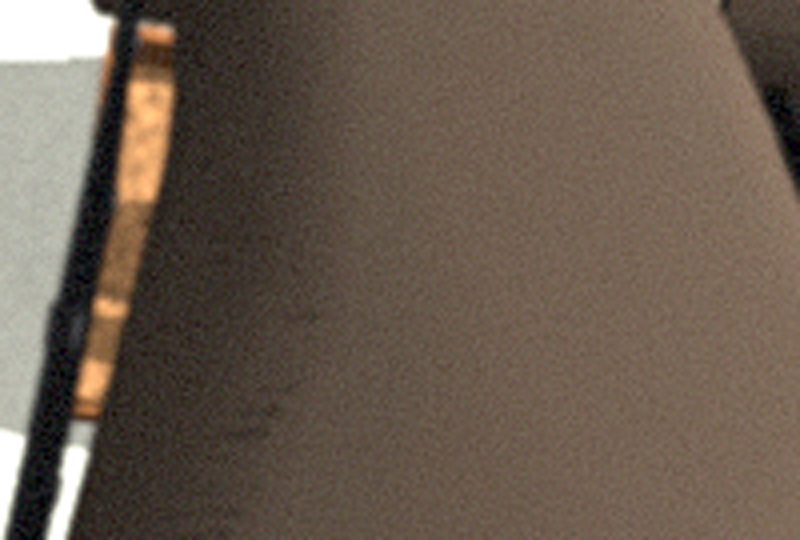

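```bash
python3 -c "
from h import *
c=np.array([(392,251),(268,266),(192,280)])/[4,3]+[170,60]
print(plane('scene',c,.02))"
```

```text
[[ 0.44062589 -0.26228175  0.02      ]
 [ 0.52289482 -0.29303899  0.02      ]
 [ 0.57515689 -0.30595023  0.02      ]]
```

Both views agree on the tool within about 3 mm (butt 0.441, -0.264; tip 0.576, -0.306). I descend and grip.

Request:
apply_moves --pt "0.01 0 0.1 0 0.002 0" --pt "0.01 0 0.22 0 0.002 0" --pt "0.01 0 0.34 0 0.002 0" --pt "0.01 0 0.44 0 0.002 0" --pt "0.01 0 0.51 0 0.002 0" --pt "0.01 0 0.55 0 0.002 0" --pt "0.01 0 0.57 0 0.002 0" --pt "0.01 0 0.574 0 0.002 0"

```text
time_s: 11.02
tcp_pos: [0.4843, -0.2783, 0.0134]
eef_rot: [180.0, -0.1, -16.9]
contact_force: [-0.9, -0.5, -0.6]
gripper_width: 0.0876
```

Request:
apply_moves --pt "0 0 0 0 0 0" --pt "0 0 0 0 0 0" --pt "0 0 0 0 0 0" --pt "0 0 0 0 0 0" --pt "0 0 0 0 0 0" --pt "0 0 0 0 0 0" --pt "0 0 0 0 0 0" --pt "0 0 0 0 0 0" --pt "0 0 0 0 0 0" --pt "0 0 0 0 0 0" --hand 1 --grip_force 20

```text
time_s: 12.28
tcp_pos: [0.4843, -0.2783, 0.0134]
eef_rot: [180.0, -0.1, -16.9]
contact_force: [0.4, -0.0, -0.1]
gripper_width: 0.0154
```

Request:
apply_moves --pt "0 0 -0.05 0 0 0" --pt "0 0 -0.12 0 0 0" --pt "0 0 -0.2 0 0 0" --pt "0 0 -0.3 0 0 0" --pt "0 0 -0.4 0 0 0" --pt "0 0 -0.5 0 0 0" --pt "0 0 -0.55 0 0 0" --pt "0 0 -0.55 0 0 0"

```text
time_s: 13.28
tcp_pos: [0.4846, -0.2783, 0.1244]
eef_rot: [-180.0, -0.2, -16.9]
contact_force: [0.7, -0.5, -0.9]
gripper_width: 0.0155
```

```bash
python3 -c "
from h import *
go(.491,.183,.12,-16.8)
go(.49,-.08,.12,-16.8)
p,d=imaging.capture('scene');cv2.imwrite('pics/c5.png',cv2.resize(p[60:250,170:370],None,fx=4,fy=3.1,interpolation=2))"
```

```text
[-0.639 -2.216  0.021] [-0.    -0.002 -0.001] t 13.28 [ 0.4846 -0.2783  0.1244] [-179.99   -0.18  -16.88] w 0.0155
[-0.262 -0.957  0.022] [-0.    -0.002 -0.001] t 13.28 [ 0.4846 -0.2783  0.1244] [-179.99   -0.18  -16.88] w 0.0155
```

View pics/c5.png

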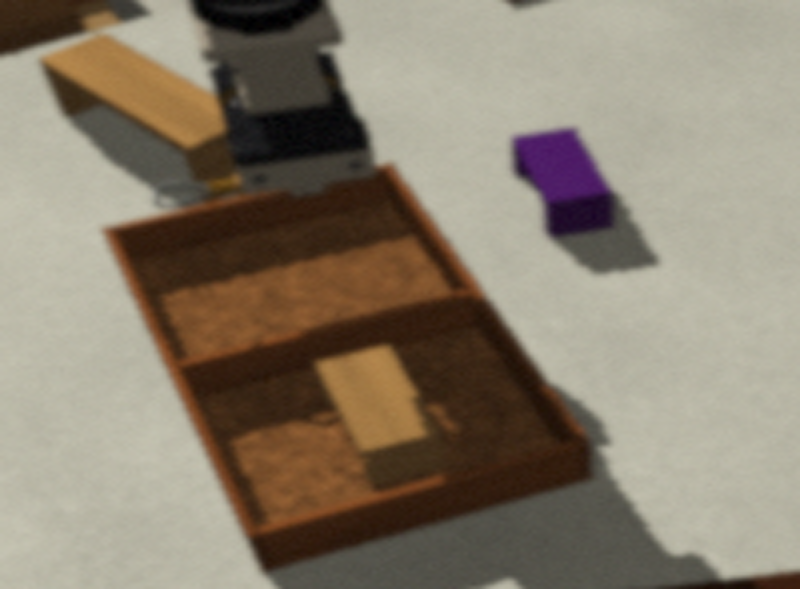

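The tool is up, with its loop at (180,190), looking level, and the compartment is empty. I carry it to the board, centre about (0.509, 0.176), aiming the handle at (0.491, 0.183) in about three calls.

Request:
apply_moves --pt "-0.02 -0.06 0 0 0 0" --pt "-0.05 -0.18 0 0 0 0" --pt "-0.1 -0.35 0 0 0 0" --pt "-0.15 -0.55 0 0 0 0" --pt "-0.2 -0.75 0 0 0 0" --pt "-0.25 -0.9 0 0 0 0" --pt "-0.262 -0.957 0 0 0 0"

```text
time_s: 14.2
tcp_pos: [0.489, -0.078, 0.123]
eef_rot: [180.0, -0.0, -16.8]
contact_force: [-0.2, -0.3, 0.2]
gripper_width: 0.0156
```

Request:
apply_moves --pt "-0.04 -0.12 0 0 0 0" --pt "-0.1 -0.32 0 0 0 0" --pt "-0.16 -0.52 0 0 0 0" --pt "-0.22 -0.72 0 0 0 0" --pt "-0.28 -0.9 0 0 0 0" --pt "-0.3 -0.98 0 0 0 0" --pt "-0.3 -0.98 0 0 0 0"

```text
time_s: 15.08
tcp_pos: [0.488, 0.1274, 0.1225]
eef_rot: [179.9, -0.0, -16.7]
contact_force: [0.3, -0.2, -1.3]
gripper_width: 0.0157
```

```bash
python3 -c "
from h import *
go(.491,.183,.12,-22)
p,d=imaging.capture('scene');cv2.imwrite('pics/c6.png',p)"
```

```text
[-0.065 -0.271  0.012] [ 0.001 -0.     0.059] t 15.07 [0.488  0.1274 0.1225] [ 1.7995e+02 -1.0000e-02 -1.6700e+01] w 0.0157
```

View pics/c6.png

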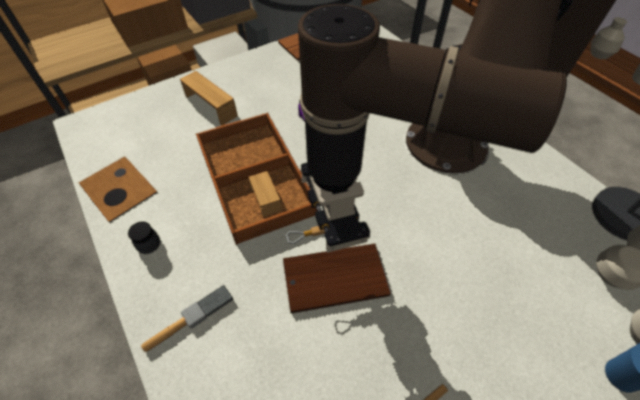

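The tool is at (310,232), still held, just on the bin side of the board (335,275).

Request:
apply_moves --pt "-0.02 -0.1 0 0 0 0.02" --pt "-0.05 -0.2 0.01 0 0 0.04" --pt "-0.065 -0.26 0.04 0 0 0.059" --pt "-0.065 -0.271 0.12 0 0 0.059" --pt "-0.065 -0.271 0.22 0 0 0.059" --pt "-0.065 -0.271 0.32 0 0 0.059" --pt "-0.065 -0.271 0.4 0 0 0.059" --pt "-0.065 -0.271 0.44 0 0 0.059" --pt "-0.065 -0.271 0.46 0 0 0.059" --pt "-0.065 -0.271 0.47 0 0 0.059" --pt "-0.065 -0.271 0.47 0 0 0.059"

```text
time_s: 16.5
tcp_pos: [0.4911, 0.1823, 0.0287]
eef_rot: [180.0, -0.0, -22.1]
contact_force: [0.5, -0.3, -0.8]
gripper_width: 0.0158
```

```bash
python3 -c "
from h import *
go(.491,.183,.0185,-22)
p,d=imaging.capture('scene');cv2.imwrite('pics/c7.png',cv2.resize(p[180:350,220:420],None,fx=4,fy=3.5,interpolation=2))"
```

```text
[-0.002 -0.003  0.051] [ 0.    -0.    -0.001] t 16.5 [0.4911 0.1823 0.0287] [ 1.7997e+02 -2.0000e-02 -2.2050e+01] w 0.0158
```

View pics/c7.png

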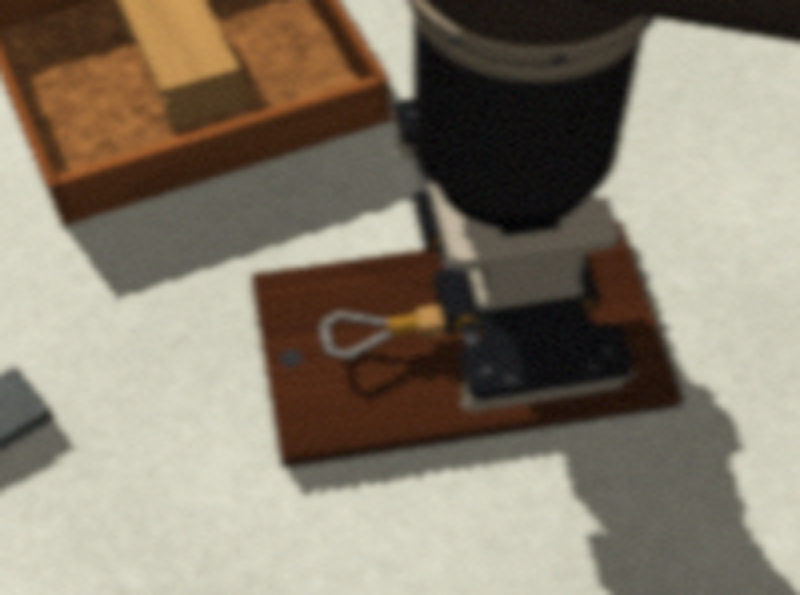

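The tool hovers over the board with its loop at (345,335). I lower the last 10 mm and watch the force.

Request:
apply_moves --pt "0 0 0.015 0 0 0" --pt "0 0 0.03 0 0 0" --pt "0 0 0.042 0 0 0" --pt "0 0 0.05 0 0 0" --pt "0 0 0.051 0 0 0" --pt "0 0 0.051 0 0 0"

```text
time_s: 17.3
tcp_pos: [0.4912, 0.1823, 0.0186]
eef_rot: [180.0, -0.0, -22.0]
contact_force: [-0.1, -0.4, -0.3]
gripper_width: 0.0155
```

Request:
apply_moves --pt "0 0 0 0 0 0" --pt "0 0 0 0 0 0" --pt "0 0 0 0 0 0" --pt "0 0 0 0 0 0" --pt "0 0 0 0 0 0" --pt "0 0 0 0 0 0" --pt "0 0 0 0 0 0" --pt "0 0 0 0 0 0" --hand -1

```text
time_s: 18.3
tcp_pos: [0.4912, 0.1824, 0.0186]
eef_rot: [180.0, -0.0, -22.0]
contact_force: [0.8, 0.3, 0.2]
gripper_width: 0.0865
```

Request:
apply_moves --pt "0 0 -0.05 0 0 0" --pt "0 0 -0.15 0 0 0" --pt "0 0 -0.35 0 0 0" --pt "0 0 -0.55 0 0 0" --pt "0 0 -0.75 0 0 0" --pt "0 0 -0.85 0 0 0" --pt "0 -0.1 -0.85 0 0 0" --pt "0 -0.3 -0.85 0 0 0" --pt "0 -0.5 -0.85 0 0 0" --pt "0 -0.7 -0.85 0 0 0" --pt "0 -0.9 -0.85 0 0 0" --pt "0 -0.9 -0.85 0 0 0"

```text
time_s: 19.8
tcp_pos: [0.559, 0.352, 0.1861]
eef_rot: [179.8, 0.0, -22.0]
contact_force: [-0.1, 0.2, -1.3]
gripper_width: 0.0876
```

```bash
python3 -c "
from h import *
p,d=imaging.capture('scene');cv2.imwrite('pics/s8.png',p)
p,D=imaging.capture('top');cv2.imwrite('pics/t8.png',p);np.save('pics/t8.npy',D)"
```

```text
(no output)
```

View pics/s8.png

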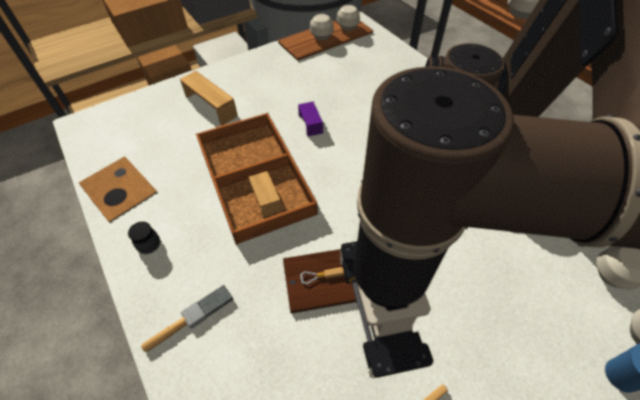

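View pics/t8.png

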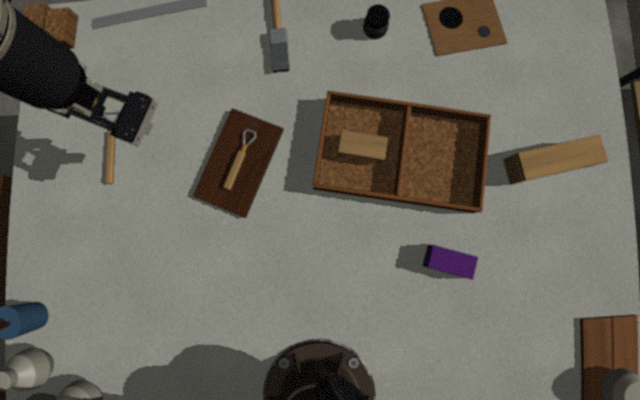

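The tool lies on the board with its handle at about (234,172). The rest stands in the left compartment at (363,146), and the gripper is clear of both. I do a depth check, then hand in.

```bash
python3 -c "
from h import *
D=np.load('pics/t8.npy')
print(depthpt('top',[(230,183),(234,172),(238,162),(345,144),(363,146),(382,148),(215,190)],D).round(4))
s=status.get_state();print(s['time_s'],s['qd'].round(2),s['contact_force'].round(1))
r.close_job()"
```

```text
[[ 0.4592  0.1885  0.0305]
 [ 0.4834  0.1802  0.0301]
 [ 0.5059  0.1722  0.0281]
 [ 0.5356 -0.062   0.0567]
 [ 0.5311 -0.1001  0.0554]
 [ 0.5262 -0.1402  0.056 ]
 [ 0.4462  0.2264  0.0145]]
19.9 [-0.58 -1.5  -0.84  0.01 -0.    0.12] [-0.2 -1.2  0.6]
the job is handed in; nothing more can be done
```

I lifted the small hand rest off the tool and stood it on its feet in the middle of the empty compartment. I then took the trimming tool out of the bin and laid it flat on the dark board. The job was handed in at about 19.9 s of the 54 s allowed.

- **Hand rest:** the last depth check put its top at 55–57 mm, where a rest standing on the mat should read 55 mm. It is well inside the compartment.
- **Trimming tool:** the handle top read 28–30 mm above the bench, where a tool lying flat on the board should read 29 mm. The handle centre is at about (0.49, 0.18), roughly 2 cm from the board's centre.
- **Robot:** the gripper was open and clear of everything. Contact forces stayed around 1–2 N at every reading I took.

One small thing was off: the arm was still settling slightly, with joints moving at up to 1.5 degrees/s, when I handed in. No check failed or disagreed beyond the roughly 2 mm camera calibration and depth noise.

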